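# Index the dial press and set the eyelet

## Robot

A 6-joint arm with a two-finger parallel gripper is mounted at the origin on the work surface. World frame = base frame: x ahead of the robot, y to its left, z up, the work surface at z = 0. Lengths are in m, angles in rad, forces in N, time in s.
With the tool pointing down it reaches from about 0.3 to 0.75 m from the base axis. Payload 8.5 kg.
Tool frame: the origin (TCP) lies at the very end of the fingers, on their centre line; the grasp point (between the pads) lies 19 mm behind it (manip.tcp_to_grasp is the distance from the TCP to the grasp point, in m); x points along the fingers, y is the direction in which the jaws open and shut, and the axes are right-handed (so a half turn about x gives the same grasp; the last joint's range is limited). The gripper opens to 88 mm and grips with 3 to 60 N. Pads are 18 mm wide; open, the fingers measure 123 mm over their backs; the gripper's body (75 mm by 187 mm) begins 45 mm behind the grasp point.
Start: joints at [-1.425, 0.381, 1.297, -0, 1.464, -0.215], TCP at [0.194, -0.515, 0.239] pointing down, gripper open.
Joint ranges: [-3.11, 3.11], [-0.89, 2.33], [0.22, 2.48], [-1.42, 4.56], [0.17, 2.85], [-2.88, 2.88]. Speed limits (rad/s): [2.39, 2.39, 3.14, 3.14, 3.14, 3.14].

## Interface

Orientations are given as a rotation vector (axis times angle).
In Python, from plant import manip gives the robot as it stands.
- The arm moves only by the shell command python3 -m handwheel 'ROWS' [FORCE]. ROWS is JSON, one flat list of numbers, 7 for each row, row after row: the opening in per cent of the stroke, from 0 (shut) to 100 (fully open), then the shift along the tool's x, y, z in m, then the turn, a rotation vector about the tool's x, y, z in rad. A call has 1 to 8 rows; each row shifts and turns the pose as measured when the row begins, along the tool's axes as they then stand; what a row does not reach is not made up. A row lasts 1/12 s, in which the tool goes at most 41.7 mm and 7.16 degrees, less where a joint would pass 70% of its speed; a pose out of reach is approached as far as the arm can. A call with a gripper value outside its range is refused whole. The fingers move at their own pace and stop on an object; FORCE is the grip in N (left out, the last holds). Time passes only in rows, so rows that do not move let the fingers close. It gives the time, the measured TCP pose, the force and the opening at its end, in the units of the state.
- manip.get_obs(): the state, without advancing time (a new reading comes with each control period).
- manip.grab_frame(name): name is "scene" or "top"; returns the picture (384x512x3 uint8, red, green, blue); there is no depth.
- manip.camera_info(name): a dict with "vfov" (degrees; the focal length in pixels is half the picture's height over the tangent of half this angle, whatever the lens; pixels are square), "cx", "cy" (the principal point, pixels), "k1" (the pictures are not rectified: a ray, as slopes to the right and down, at radius r is drawn at 1 + k1 r^2 times it, then the intrinsics apply), "camera_from_world" (4x4, takes a point from world to camera coordinates). Camera axes: x right, y up, looking along -z (the intrinsics and any distortion apply to the point x, -y, -z); pixel columns grow to the right and rows downward; lengths in m; the calibration is good to about 2 mm. A picture is of the moment at which its call begins. camera_info takes no time and is no camera call.
- manip.finish_job(): hands the job in, once; it reports no verdict.
The state is a dict: "time": time; "q": joint angles; "joint_velocities": joint speeds; "effort": joint torques, N m; "eef_pos": TCP position; "eef_rot": TCP orientation; "contact_force": force on the tool from outside, world axes, zero at the start; "torque": the same for the moment, N m; "finger_gap": finger opening in m.
Only numpy, scipy, OpenCV 4.12 (cv2) and the standard library are available. Lean on these libraries where they do the work, as an engineer would, in place of code of your own. Each camera call takes 0.05 s, during which the arm holds its last target. There are 200 camera calls.

## Task

On the small bench press, click the dial round until the nest holding the wooden key fob stands under the ram, and take your hand off so that it sits in its click. Then pull the lever down gently, only until you feel the brass eyelet go fully home in the fob (do not lean on it), and let the lever back up to the top. Leave the jar, tape, screwdriver and tray where they are.

Things in the scene. Friction and masses are not known exactly. Their poses are not given: they have to be found in the camera images.
- press: Beige cast bench arbor press bolted to the bench: base 170 x 335 x 28 mm, column and head 68 mm wide, 253 mm high (ram top 265 mm), steel ram in the head's front, lever on the head's +x side. Origin on the bench top on the vertical axis of its round dial; its y axis points from the dial axis to ram and column, z up. Column faces y 125 mm up; the head, from 125 mm height up, begins at y 35 mm.
- dial_face (a point): Centre of the dial's top face, 60 mm above the bench. Steel dial, 210 mm across, turns freely both ways about the vertical with 8 clicks a turn (45 degrees). A spring roller holds each click: about 10 N at a post to leave it, easing to nothing half way to the next, then the dial jumps on by itself and sits in the next click. Let go near a click, it centres itself; in each click one nest is exactly under the ram.
- eyelet_seat (a point): Point on the dial on the fob's top face at the eyelet's axis, 69 mm above the bench, 65 mm from the dial axis. Eight equal nests (26 mm round dies, 4 mm high) lie on that circle, 45 degrees apart; only one is loaded, with a plywood key fob 28 x 46 x 5 mm, its brass eyelet (14 mm flange, 2 mm thick) still standing 4 mm proud. Midway between nests 8 steel finger posts, 10 mm thick, 30 mm high, stand on the dial 95 mm from its axis.
- ram_axis (a point): Point on the ram's vertical axis, fixed to the press at its x 0, y 65 mm, 82 mm above the bench, over the circle of nests. The ram's 16 mm round screwed nose ends near it: lever up, 78 to 86 mm above the bench, 3 to 11 mm over the standing eyelet. Whoever used it last screwed it in or out, so the lever angle that seats the eyelet differs (anywhere from about 0.3 to 0.66 rad) and has to be felt.
- lever_pivot (a point): Lever's horizontal hinge axis (along the press's x), at the press's x 70, y 99 mm, 200 mm above the bench. The lever is a 13 mm steel bar that points away from the column, to the press's -y, and slopes 25 degrees up when it is up.
- lever_grip (a point): Centre line of the lever's black rubber grip, 172 mm from the pivot; the grip is a bar 22 mm thick covering 148 to 200 mm from the pivot, open from above. A spring lifts the lever back up when let go. Pushing it down at the grip takes 4 to 7 N until the nose meets the eyelet, 9 to 13 N while the eyelet goes in; once home it goes solid, the push rising steeply. Pushing on at the grip with over 25 N (130 N at the nose) cracks the fob.
- lever (a joint): Lever angle, rad: 0 fully up, grows as it is pulled down, 0.75 at its lower stop; the ram comes down 24 mm per rad.
- eyelet (a joint): How far the eyelet has gone into the fob, m: 0 standing proud, 0.004 fully home with its flange down on the fob. It stays where it is pressed.
- jar: White screw jar, 56 mm wide, 70 mm high, standing on the bench; origin under its centre. To be left alone.
- tape: Cardboard-coloured roll of tape lying flat, 96 mm across, 25 mm high; origin under its centre. To be left alone.
- driver: Screwdriver lying on the bench, black handle, 190 mm long; lies along its x axis. To be left alone.
- tray: Open grey tray of finished fobs, 130 x 170 x 35 mm; origin under its centre. To be left alone.

How it is judged:
On the way, in this order (a step that is already met when the one before it is completed fails the run):
1. the fob's nest sits in its click under the ram, dial let go, eyelet not yet pressed (horizontal distance between eyelet_seat and ram_axis below 0.004 m and contact force between the fingers and press below 0.1 N and value of joint eyelet below 0.001 m), for 0.3 s.
2. the eyelet is pressed fully home under the ram (horizontal distance between eyelet_seat and ram_axis below 0.004 m and value of joint eyelet above 0.0034 m), for 0.1 s.
At the end, for the whole second after the job is handed in: The eyelet is home (at least 3.4 of its 4 mm), the fob's nest still stands in its click under the ram (within 4 mm), and the lever is back up (within 0.06 rad of its upper stop) (all of step 2 and value of joint lever below 0.06 rad); the robot touches nothing.
It fails at once if the ram's nose bears on the eyelet with more than 130 N, which cracks the fob (contact force between nose and eyelet above 130 N).
It fails at once if a bystander (jar, tape, screwdriver, tray) is shifted more than 20 mm (distance of any of jar, tape, driver, tray from where it was at the start of the episode above 0.02 m).
It also fails if it takes over 67 s, if anything falls off the work surface, if the arm or the gripper's body presses on something with over 40 N, if the wrist force passes 120 N, or if a joint passes its speed limit or range.

## Working session

There is one attempt and no reset: what is moved stays moved. The work goes in short steps, Python scripts to look and compute and a shell command to move; the robot and the scene stay as the last step left them, time stands still between calls to the robot, and variables do not carry over. Pictures are saved under pics/ and viewed, about 8 in all and at most 12, crops included, and the job is handed in when it is done.

```bash
mkdir -p pics; cat > h.py <<'E'
import numpy as np, cv2
from plant import manip
from scipy.spatial.transform import Rotation as R
def cam(n):
    c=manip.camera_info(n); f=192/np.tan(np.radians(c['vfov'])/2)
    return c,f,np.array(c['camera_from_world'])
def proj(n,P):
    c,f,T=cam(n); p=np.atleast_2d(P)@T[:3,:3].T+T[:3,3]
    s=np.c_[p[:,0]/-p[:,2],-p[:,1]/-p[:,2]]; r2=(s**2).sum(1,keepdims=True)
    return s*(1+c['k1']*r2)*f+[c['cx'],c['cy']]
def ray(n,uv,z):
    c,f,T=cam(n); d=(np.array(uv,float)-[c['cx'],c['cy']])/f; s=d.copy()
    for _ in range(20): s=d/(1+c['k1']*(s@s))
    D=T[:3,:3].T@np.array([s[0],-s[1],-1]); O=-T[:3,:3].T@T[:3,3]
    return O+D*(z-O[2])/D[2]
def snap(n,name,crop=None,k=1):
    im=manip.grab_frame(n)
    if crop: a,b,c,d=crop; im=im[b:d,a:c]
    im=cv2.resize(im,None,fx=k,fy=k,interpolation=cv2.INTER_CUBIC)
    cv2.imwrite('pics/'+name,im[:,:,::-1])
E
python3 - <<'E'
from h import *
snap('scene','s1.png',k=1.5);snap('top','t1.png',k=1.5)
for n in('scene','top'):
    c,f,T=cam(n);print(n,f,c['k1'],-T[:3,:3].T@T[:3,3])
print(manip.get_obs())
E
```

```text
scene 371.9165569925042 0.0077335540365988985 [ 1.09206218 -0.12582253  1.06787726]
top 468.0459424678308 -0.19619019560852788 [ 0.26371637 -0.03323994  1.84903769]
{'time': 0.1, 'q': array([-1.42530145e+00,  3.81141022e-01,  1.29816078e+00,  1.89349351e-05,
        1.46360946e+00, -2.15309633e-01]), 'joint_velocities': array([ 7.66864275e-04, -1.76215164e-03, -1.58669033e-03,  1.43647167e-03,
        8.43485990e-05, -1.11207767e-03]), 'effort': array([ 2.23821153e-03, -4.38651216e+01, -2.24909931e+01,  7.13977357e-02,
        3.42656113e-02, -8.80212178e-05]), 'eef_pos': array([ 0.19412487, -0.51433312,  0.23820102]), 'eef_rot': array([ 2.02536721,  0.37073837, -2.02523374]), 'contact_force': array([ 0.38017   , -0.42068867, -0.61863111]), 'torque': array([ 0.0043168 , -0.00055773,  0.01371324]), 'finger_gap': 0.0879200867798913}
```

View pics/s1.png

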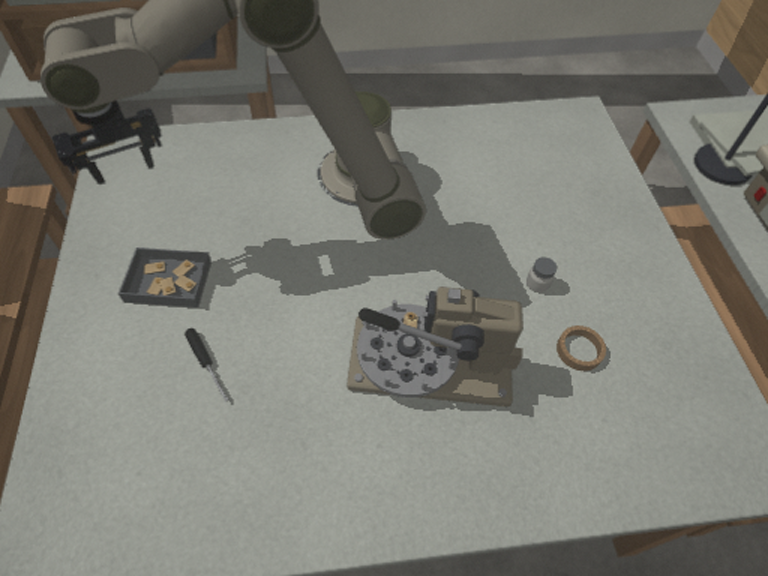

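View pics/t1.png

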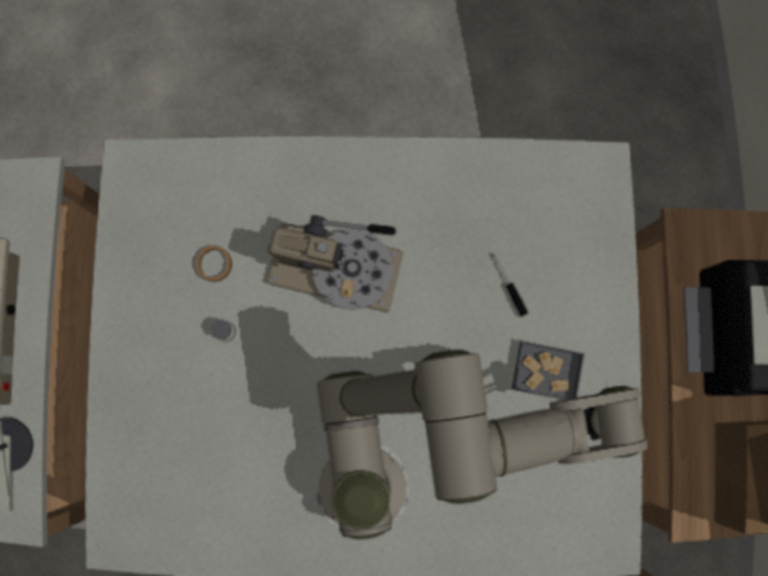

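The scene view shows the press at about (435,345) and the dial hub at (409,343). The fob is at (411,320), next to the ram. The top view shows the dial hub at (351,268), the fob at (347,287), and the lever grip at (381,229). Next I'll zoom in on both.

```bash
python3 - <<'E'
from h import *
a=manip.grab_frame('scene')[185:275,225:355]; b=manip.grab_frame('top')[135:215,170:275]
a=cv2.resize(a,None,fx=6,fy=6,interpolation=cv2.INTER_CUBIC)
b=cv2.resize(b,None,fx=7,fy=7,interpolation=cv2.INTER_CUBIC)
cv2.imwrite('pics/a.png',a[:,:,::-1]);cv2.imwrite('pics/b.png',b[:,:,::-1])
E
```

```text
(no output)
```

View pics/a.png

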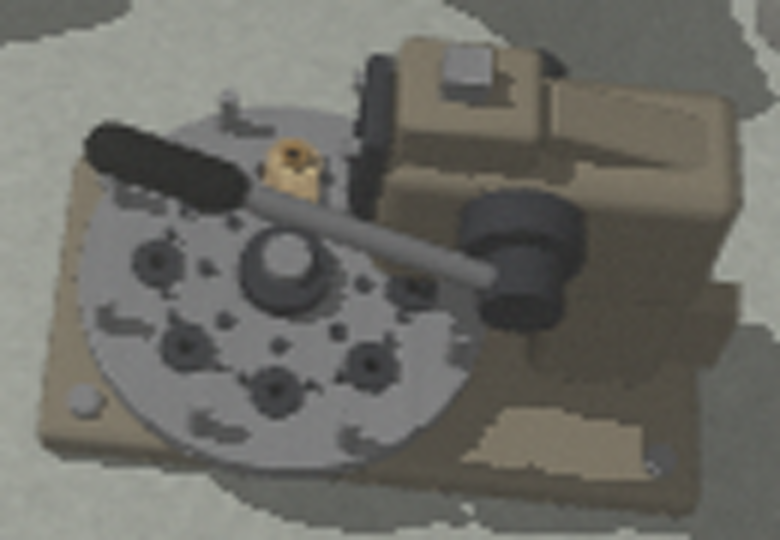

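View pics/b.png

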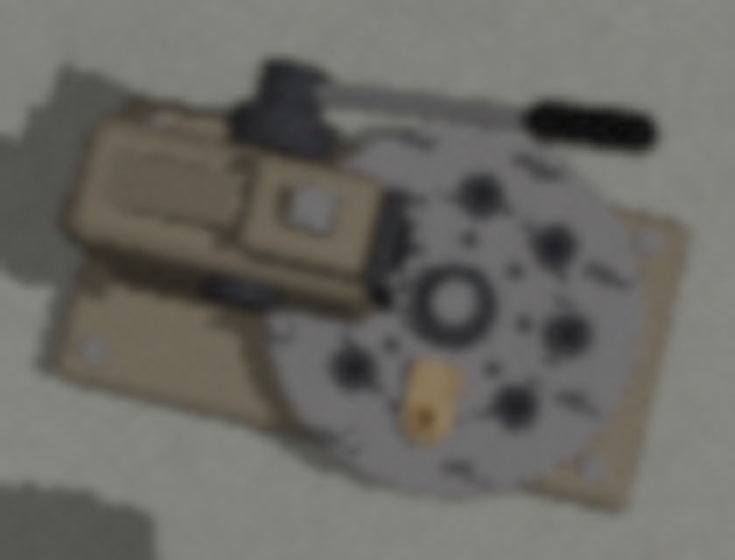

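The zooms show six nests, with the fob two clicks from the ram. The dial has to turn clockwise, seen from above. I'll fit the press pose from both views.

```bash
cat > fit.py <<'E'
from h import *
from scipy.optimize import least_squares
def nest(k,r=65,z=64): # k clicks from ram, positive toward -x (ccw from above)
    t=np.radians(45*k); return [-r*np.sin(t),r*np.cos(t),z]
lev=lambda s,a=25:[70,99-s*np.cos(np.radians(a)),200+s*np.sin(np.radians(a))]
B=[((482,196),nest(-2)),((555,246),nest(-3)),((568,333),nest(4)),((516,407),nest(3)),((350,368),nest(1)),((430,417),nest(2,65,74)),
   ((525,118),lev(148)),((650,130),lev(200))]
A=[((158,263),nest(4)),((185,347),nest(-3)),((277,390),nest(-2)),((295,155),nest(2,65,74)),((371,365),nest(-1)),((158,263),nest(3)),
   ((95,148),lev(200)),((240,187),lev(148))]
# scene identities resolved below by printing
A=[a for i,a in enumerate(A) if i in(3,6,7)]
pa=np.array([[225+(x+.5)/6-.5,185+(y+.5)/6-.5] for (x,y),_ in A]); Pa=np.array([p for _,p in A])/1e3
pb=np.array([[170+(x+.5)/7-.5,135+(y+.5)/7-.5] for (x,y),_ in B]); Pb=np.array([p for _,p in B])/1e3
def W(q,P): return P@R.from_euler('z',q[2]).as_matrix().T+[q[0],q[1],0]
f=lambda q:np.r_[(proj('scene',W(q,Pa))-pa),(proj('top',W(q,Pb))-pb)].ravel()
r=least_squares(f,[.5,.0,-.2],loss='soft_l1')
q=r.x
if __name__=='__main__':
    print(q,np.round(f(q).reshape(-1,2),1).tolist())
    for k in range(-3,5): print(k,np.round((proj('scene',W(q,np.array([nest(k)])/1e3))[0]-[225,185])*6))
    for n,P in dict(ram=[0,65,82],grip=lev(172),post=nest(2.5,95,90),post2=nest(1.5,95,90),pend=nest(2,95,90)).items(): print(n,W(q,np.array([P])/1e3)[0].round(4))
    o=manip.get_obs(); print(R.from_rotvec(o['eef_rot']).as_matrix().round(3))
E
python3 fit.py
```

```text
[ 0.56834345  0.03038427 -0.2223784 ] [[-0.1, 0.1], [2.9, 0.4], [-2.6, 0.3], [-0.1, -0.1], [-0.1, 0.1], [0.1, 0.1], [-0.0, -0.1], [0.5, 0.1], [-0.6, 0.2], [2.5, 0.4], [-2.0, 0.3]]
-3 [185. 345.]
-2 [274. 389.]
-1 [369. 363.]
0 [411. 285.]
1 [377. 203.]
2 [291. 163.]
3 [200. 186.]
4 [155. 260.]
ram [0.5827 0.0938 0.082 ]
grip [ 0.6241 -0.0405  0.2727]
post [0.4747 0.0143 0.09  ]
post2 [0.4908 0.0852 0.09  ]
pend [0.4757 0.0513 0.09  ]
[[-0.     0.353 -0.936]
 [ 0.001 -0.936 -0.353]
 [-1.    -0.001 -0.   ]]
```

```bash
python3 -m handwheel '[0,0,-0.0236,-0.0268,0,0,0, 0,0,-0.0236,-0.0268,0,0,0, 0,0,-0.0236,-0.0268,0,0,0, 0,0,-0.0236,-0.0268,0,0,0, 0,0,-0.0236,-0.0268,0,0,0, 0,0,-0.0236,-0.0268,0,0,0, 0,0,-0.0236,-0.0268,0,0,0, 0,0,-0.0236,-0.0268,0,0,0]' 20
python3 -m handwheel '[0,0,-0.0236,-0.0268,0,0,0, 0,0,-0.0236,-0.0268,0,0,0, 0,0,-0.0236,-0.0268,0,0,0, 0,0,-0.0236,-0.0268,0,0,0, 0,0,-0.0236,-0.0268,0,0,0, 0,0,-0.0236,-0.0268,0,0,0, 0,0,-0.0236,-0.0268,0,0,0, 0,0,-0.0,-0.0,0,0,0]'
python3 -m handwheel '[0,0,0,0,-0.12,0,0, 0,0,0,0,-0.12,0,0, 0,0,0,0,-0.12,0,0, 0,0,0,0,-0.12,0,0, 0,0,0,0,-0.12,0,0, 0,0,0,0,-0.12,0,0, 0,0,0,0,-0.12,0,0, 0,0,0,0,-0.12,0,0]'
cat > st.py <<'E'
from fit import *
import sys
o=manip.get_obs(); M=R.from_rotvec(o['eef_rot']).as_matrix(); p=o['eef_pos']
Rz=R.from_euler('z',q[2]).as_matrix(); pp=Rz.T@(p-[q[0],q[1],0])
print('t',o['time'],'press',(pp*1e3).round(1),'F',o['contact_force'].round(2),'gap',round(o['finger_gap'],4))
Mp=Rz.T@M; print('axes in press\n',Mp.round(3))
if len(sys.argv)>1:
    t=np.array(eval(sys.argv[1]))/1e3; print('tool shift',(Mp.T@(t-pp)).round(4))
    T=np.array([[0,1,0],[0,0,-1],[-1,0,0]]).astype(float)
    print('turn',R.from_matrix(Mp.T@T).as_rotvec().round(3))
E
python3 st.py [-95,-62,79]
```

```text
time: 0.87
eef_pos: [0.3297, -0.2566, 0.2359]
eef_rot: [2.031, 0.363, -2.033]
contact_force: [0.6, -1.1, -0.6]
finger_gap: 0.0372
time: 1.53
eef_pos: [0.4537, -0.02, 0.2368]
eef_rot: [2.031, 0.366, -2.029]
contact_force: [-0.8, -0.3, -0.3]
finger_gap: 0.0002
time: 2.2
eef_pos: [0.4529, -0.0186, 0.2357]
eef_rot: [1.369, 1.102, -1.369]
contact_force: [-0.3, 0.4, -0.3]
finger_gap: 0.0004
t 2.2 press [-101.8  -73.3  235.7] F [-0.32  0.37 -0.3 ] gap 0.0004
axes in press
 [[-0.003  1.     0.004]
 [ 0.003  0.004 -1.   ]
 [-1.    -0.003 -0.003]]
tool shift [ 0.1567  0.0074 -0.0108]
turn [ 0.004 -0.003  0.003]
```

```bash
python3 -m handwheel '[0,0.03,0.002,-0.002,0,0,0, 0,0.03,0.002,-0.002,0,0,0, 0,0.03,0.002,-0.002,0,0,0, 0,0.03,0.001,-0.002,0,0,0, 0,0.028,0,-0.002,0,0,0, 0,0.01,0,0,0,0,0, 0,0,0,0,0,0,0]'
python3 st.py [-95,-62,79]; python3 -c "
from h import *
a=manip.grab_frame('scene')[150:275,210:355];cv2.imwrite('pics/c.png',cv2.resize(a,None,fx=5,fy=4.8)[:,:,::-1])"
```

```text
time: 2.78
eef_pos: [0.4625, -0.0128, 0.0731]
eef_rot: [1.366, 1.099, -1.361]
contact_force: [0.3, 0.4, 0.1]
finger_gap: 0.0003
t 2.7833 press [-93.7 -65.5  73.1] F [0.3  0.43 0.15] gap 0.0003
axes in press
 [[ 0.003  1.     0.01 ]
 [ 0.001  0.01  -1.   ]
 [-1.     0.003 -0.001]]
tool shift [-0.0059 -0.0012 -0.0035]
turn [ 0.01  -0.001 -0.003]
```

View pics/c.png

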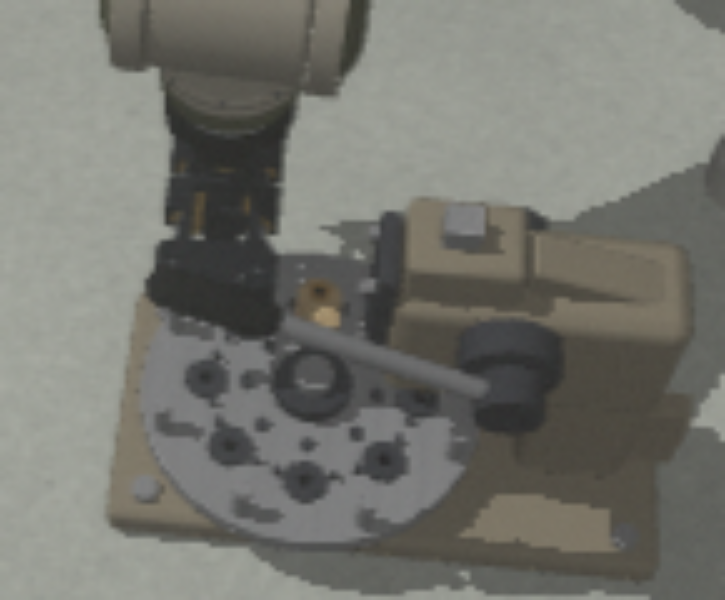

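The view shows the fingers behind the post on the robot's side. The fob is clear of them at (318,300). I'll raise slightly and push.

```bash
python3 -m handwheel '[0,-0.006,0,-0.004,-0.01,0,0, 0,0,0,-0.008,0,0,0, 0,0,0,-0.008,0,0,0, 0,0,0,-0.008,0,0,0, 0,0,0,-0.008,0,0,0, 0,0,0,-0.008,0,0,0]'
python3 st.py [-95,-10,79]
```

```text
time: 3.33
eef_pos: [0.4674, 0.0295, 0.0834]
eef_rot: [1.347, 1.105, -1.363]
contact_force: [-1.2, -4.7, -3.1]
finger_gap: 0.0002
t 3.3333 press [-98.3 -23.1  83.4] F [-1.16 -4.7  -3.06] gap 0.0002
axes in press
 [[-0.004  1.     0.022]
 [-0.009  0.022 -1.   ]
 [-1.    -0.004  0.009]]
tool shift [ 0.0043  0.0036 -0.0131]
turn [0.022 0.009 0.004]
```

```bash
python3 -m handwheel '[0,0.004,0.002,-0.005,0.01,0,0, 0,0.001,0,-0.007,0,0,0, 0,0,0,-0.005,0,0,0, 0,0,0,0,0,0,0]'
python3 st.py [-95,-10,79];python3 -c "
from h import *
a=manip.grab_frame('scene')[150:275,210:355];cv2.imwrite('pics/d.png',cv2.resize(a,None,fx=5,fy=4.8)[:,:,::-1])"
```

```text
time: 3.67
eef_pos: [0.4741, 0.0489, 0.0806]
eef_rot: [1.355, 1.096, -1.367]
contact_force: [-1.9, -5.1, -1.7]
finger_gap: 0.0006
t 3.6667 press [-96.   -2.7  80.6] F [-1.86 -5.07 -1.75] gap 0.0006
axes in press
 [[ 0.001  1.     0.012]
 [-0.009  0.012 -1.   ]
 [-1.     0.001  0.009]]
tool shift [0.0017 0.0009 0.0072]
turn [ 0.012  0.009 -0.001]
```

View pics/d.png

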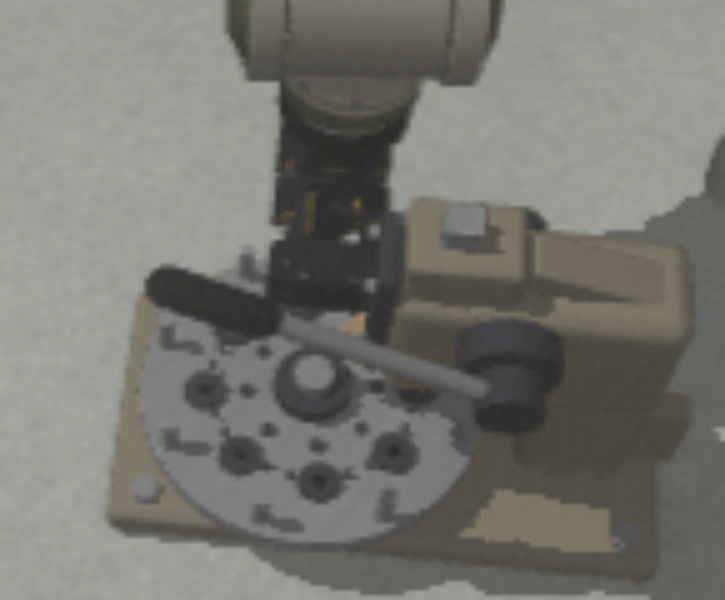

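The dial is about 37° round, some 8° short of the next click. I'll back off a little and look again.

```bash
python3 -m handwheel '[0,0,0,0.004,0,0,0, 0,0,0,0,0,0,0, 0,0,0,0,0,0,0]'
python3 st.py [-95,-10,79];python3 -c "
from h import *
a=manip.grab_frame('scene')[150:275,210:355];b=manip.grab_frame('top')[135:215,180:260]
cv2.imwrite('pics/e.png',np.hstack([cv2.resize(a,(464,400),interpolation=2),cv2.resize(b,(400,400),interpolation=2)])[:,:,::-1][:,:800])"
```

```text
time: 3.97
eef_pos: [0.4739, 0.0445, 0.0812]
eef_rot: [1.356, 1.095, -1.364]
contact_force: [-0.4, 0.2, 0.5]
finger_gap: 0.0005
t 3.9667 press [-95.2  -7.1  81.2] F [-0.36  0.25  0.46] gap 0.0005
axes in press
 [[ 0.003  1.     0.013]
 [-0.008  0.013 -1.   ]
 [-1.     0.003  0.008]]
tool shift [0.0022 0.0002 0.0029]
turn [ 0.013  0.008 -0.003]
```

View pics/e.png

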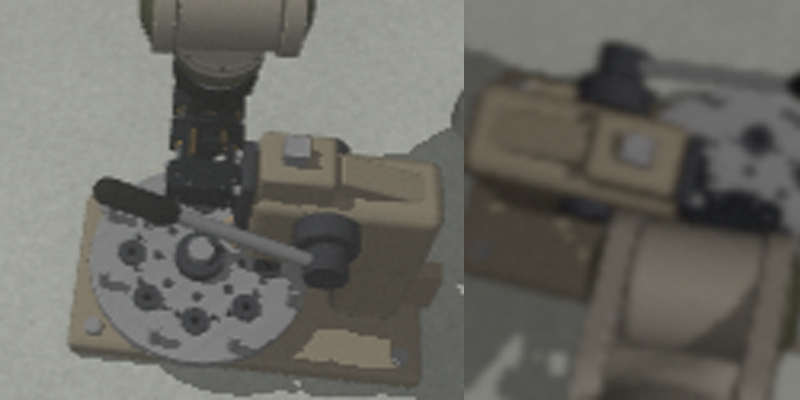

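The nests are back at their click positions and the force is zero, so the first click is done. I'll lift, go back behind the next post, and push again.

```bash
python3 -m handwheel '[0,-0.03,0,0,0,0,0, 0,0,0,0,0,0,0, 0,0,0,0.03,0,0,0, 0,0,0,0.026,0,0,0, 0,0,0,0,0.01,0,0, 0,0.028,0,0,0,0,0, 0,0,0,0,0,0,0]'
python3 st.py [-95,-62,79]
```

```text
time: 4.65
eef_pos: [0.463, -0.0125, 0.0847]
eef_rot: [1.366, 1.086, -1.368]
contact_force: [-0.8, 1.4, -0.0]
finger_gap: 0.0005
t 4.65 press [-93.3 -65.1  84.7] F [-0.78  1.37 -0.02] gap 0.0005
axes in press
 [[ 0.008  1.     0.002]
 [-0.008  0.002 -1.   ]
 [-1.     0.008  0.008]]
tool shift [ 0.0057 -0.0017 -0.0031]
turn [ 0.002  0.008 -0.008]
```

```bash
python3 -m handwheel '[0,0.006,-0.002,-0.005,0,0,0, 0,0,0,-0.008,0,0,0, 0,0.001,0,-0.008,0,0,0, 0,0.001,0,-0.008,0,0,0, 0,0.001,0,-0.008,0,0,0, 0,0.001,0,-0.008,0,0,0, 0,0,0,-0.007,0,0,0, 0,0,0,-0.006,0,0,0]'
python3 st.py [-95,-4,80]
```

```text
time: 5.32
eef_pos: [0.4717, 0.0494, 0.0773]
eef_rot: [1.353, 1.087, -1.374]
contact_force: [-2.5, -12.2, -1.1]
finger_gap: 0.0007
t 5.3167 press [-98.5  -2.8  77.3] F [ -2.47 -12.24  -1.13] gap 0.0007
axes in press
 [[ 0.002  1.     0.006]
 [-0.017  0.006 -1.   ]
 [-1.     0.002  0.017]]
tool shift [-0.0027  0.0035  0.0013]
turn [ 0.006  0.017 -0.002]
```

```bash
python3 -m handwheel '[0,0,0,0,0,0,0, 0,0,0,0,0,0,0]'
python3 st.py [-95,-4,80]; python3 -m handwheel '[0,0,0,0.005,0,0,0, 0,0,0,0.003,0,0,0, 0,0,0,0,0,0,0]'
python3 st.py [-95,-4,80];python3 -c "
from h import *
a=manip.grab_frame('scene')[150:275,210:355];
cv2.imwrite('pics/f.png',cv2.resize(a,None,fx=5,fy=4.8)[:,:,::-1])"
```

```text
time: 5.48
eef_pos: [0.4714, 0.0494, 0.0775]
eef_rot: [1.354, 1.084, -1.38]
contact_force: [-1.8, -9.5, -4.1]
finger_gap: 0.0005
t 5.4833 press [-98.8  -2.8  77.5] F [-1.81 -9.46 -4.09] gap 0.0005
axes in press
 [[ 0.     1.     0.002]
 [-0.019  0.002 -1.   ]
 [-1.     0.     0.019]]
tool shift [-0.0025  0.0038  0.0012]
turn [ 0.002  0.019 -0.   ]
time: 5.73
eef_pos: [0.4703, 0.0427, 0.0784]
eef_rot: [1.355, 1.084, -1.378]
contact_force: [-0.2, -0.1, -0.0]
finger_gap: 0.0007
t 5.7333 press [-98.3  -9.6  78.4] F [-0.16 -0.07 -0.02] gap 0.0007
axes in press
 [[ 0.002  1.     0.003]
 [-0.018  0.003 -1.   ]
 [-1.     0.002  0.018]]
tool shift [-0.0017  0.0034 -0.0056]
turn [ 0.003  0.018 -0.002]
```

View pics/f.png

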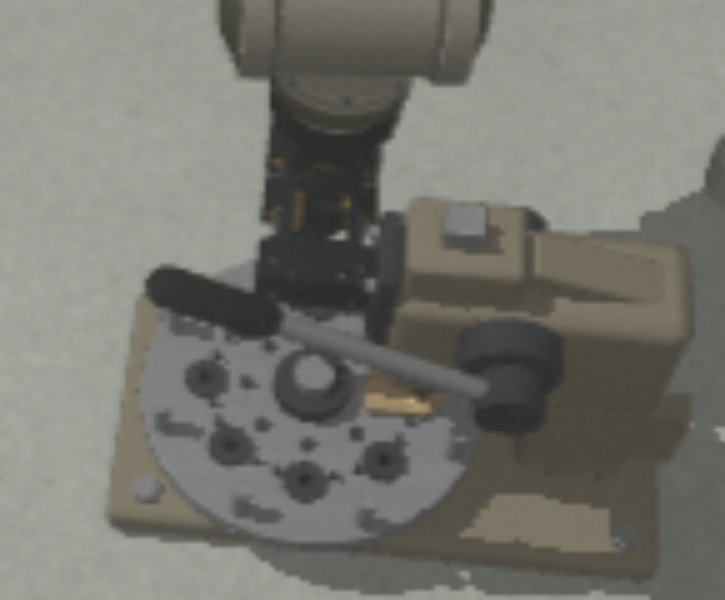

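The fob now points under the ram at (400,400), the dial is in its click, and the force is zero. I'll lift clear and move over the lever grip.

```bash
python3 -m handwheel '[0,0,0,0.006,0,0,0, 0,-0.02,0,0,0,0,0, 0,-0.038,0,0.004,0,0,0, 0,-0.038,0,0.004,0,0,0, 0,-0.038,0,0.004,0,0,0, 0,-0.038,0,0.004,0,0,0, 0,-0.038,0,0.004,0,0,0, 0,-0.036,0,0.004,0,0,0]'
python3 -m handwheel '[0,0,0,0,0,-0.018,0, 0,0,0.035,0.002,0,0,0, 0,0,0.035,0.003,0,0,0, 0,0,0.035,0.003,0,0,0, 0,0,0.035,0.003,0,0,0, 0,0,0.02,0.003,0,0,0, 0,0,0,0,0,0,0]'
python3 st.py [70,-57,290]
```

```text
time: 6.45
eef_pos: [0.461, 0.0173, 0.33]
eef_rot: [1.347, 1.099, -1.386]
contact_force: [0.5, -0.7, -0.1]
finger_gap: 0.0004
time: 7.03
eef_pos: [0.6195, -0.0335, 0.338]
eef_rot: [1.337, 1.073, -1.384]
contact_force: [0.9, -0.2, -0.6]
finger_gap: 0.0008
t 7.0333 press [ 64. -51. 338.] F [ 0.86 -0.16 -0.59] gap 0.0008
axes in press
 [[ 0.003  1.     0.007]
 [-0.037  0.007 -0.999]
 [-0.999  0.003  0.037]]
tool shift [0.0482 0.0058 0.0042]
turn [ 0.007  0.037 -0.003]
```

```bash
python3 -m handwheel '[0,0.01,0.006,0.006,0,0.036,0, 0,0.02,0,0,0,0,0, 0,0.01,0,0,0,0,0, 0,0,0,0,0,0,0]'
python3 st.py [70,-57,290]; for i in 1 2; do python3 -m handwheel '[0,0.003,0,0,0,0,0, 0,0.003,0,0,0,0,0]'; done; python3 st.py [70,-58,280]
```

```text
time: 7.37
eef_pos: [0.624, -0.0415, 0.2942]
eef_rot: [1.366, 1.1, -1.365]
contact_force: [0.5, 0.3, 0.3]
finger_gap: 0.0002
t 7.3667 press [ 70.1 -57.8 294.2] F [0.46 0.31 0.25] gap 0.0002
axes in press
 [[ 0.     1.     0.008]
 [ 0.001  0.008 -1.   ]
 [-1.     0.    -0.001]]
tool shift [ 0.0042 -0.0001 -0.0008]
turn [ 0.008 -0.001 -0.   ]
time: 7.53
eef_pos: [0.6232, -0.0411, 0.2885]
eef_rot: [1.366, 1.1, -1.364]
contact_force: [-0.1, -0.8, 0.9]
finger_gap: 0.0003
time: 7.7
eef_pos: [0.6234, -0.0411, 0.2846]
eef_rot: [1.367, 1.096, -1.361]
contact_force: [-1.4, -1.0, 4.5]
finger_gap: 0.0005
t 7.7 press [ 69.4 -57.6 284.6] F [-1.36 -1.04  4.45] gap 0.0005
axes in press
 [[ 0.005  1.     0.009]
 [-0.     0.009 -1.   ]
 [-1.     0.005  0.   ]]
tool shift [0.0046 0.0005 0.0004]
turn [ 0.009  0.    -0.005]
```

```bash
for i in 1 2 3 4; do python3 -m handwheel '[0,0.004,0,0.001,0,0,0, 0,0.004,0,0.002,0,0,0]' | grep -E 'pos|force'; done; python3 st.py [70,-64,260]
```

```text
eef_pos: [0.623, -0.0437, 0.2788]
contact_force: [-0.4, 2.2, 3.8]
eef_pos: [0.6224, -0.0465, 0.2719]
contact_force: [-0.4, 1.7, 4.8]
eef_pos: [0.6218, -0.0495, 0.2639]
contact_force: [-0.4, 2.7, 3.7]
eef_pos: [0.6211, -0.0525, 0.2553]
contact_force: [-0.4, 2.9, 2.9]
t 8.3667 press [ 69.8 -69.2 255.3] F [-0.43  2.86  2.87] gap 0.0003
axes in press
 [[ 0.014  1.     0.01 ]
 [-0.     0.01  -1.   ]
 [-1.     0.014  0.   ]]
tool shift [-0.0047  0.0004 -0.0052]
turn [ 0.01   0.    -0.014]
```

```bash
for i in 1 2 3 4; do python3 -m handwheel '[0,0.003,0,0,0,0,0, 0,0.003,0,0,0,0,0]' | grep -E 'pos|force'; done
```

```text
eef_pos: [0.6211, -0.0535, 0.2485]
contact_force: [-2.3, -2.2, 5.7]
eef_pos: [0.6209, -0.0549, 0.2426]
contact_force: [-4.0, -1.5, 8.4]
eef_pos: [0.6206, -0.0561, 0.2375]
contact_force: [-4.6, -0.5, 9.3]
eef_pos: [0.6204, -0.057, 0.2325]
contact_force: [-3.6, -0.6, 9.8]
```

```bash
for i in 1 2 3 4; do python3 -m handwheel '[0,0.002,0,0,0,0,0, 0,0.002,0,0,0,0,0]' | grep -E 'pos|force'; done
```

```text
eef_pos: [0.6202, -0.0576, 0.2293]
contact_force: [-3.2, 0.6, 8.8]
eef_pos: [0.6201, -0.0581, 0.2263]
contact_force: [-3.4, 0.3, 9.0]
eef_pos: [0.62, -0.0585, 0.2233]
contact_force: [-4.4, 0.6, 8.3]
eef_pos: [0.62, -0.0589, 0.2203]
contact_force: [-2.6, 1.1, 8.2]
```

```bash
for i in 1 2 3 4; do python3 -m handwheel '[0,0.001,0,0,0,0,0, 0,0.001,0,0,0,0,0]' | grep -E 'pos|force'; done
```

```text
eef_pos: [0.6199, -0.059, 0.2191]
contact_force: [-2.9, 1.0, 9.6]
eef_pos: [0.6199, -0.0591, 0.2182]
contact_force: [-1.8, 0.7, 9.2]
eef_pos: [0.6198, -0.0592, 0.2173]
contact_force: [-3.7, 0.5, 9.8]
eef_pos: [0.6198, -0.0593, 0.2164]
contact_force: [-2.5, 0.4, 9.1]
```

```bash
for i in 1 2 3; do python3 -m handwheel '[0,0.0015,0,0,0,0,0, 0,0.001,0,0,0,0,0]' | grep -E 'pos|force'; done
```

```text
eef_pos: [0.6198, -0.0594, 0.2151]
contact_force: [-3.5, 0.9, 8.9]
eef_pos: [0.6198, -0.0595, 0.2139]
contact_force: [-3.5, 1.2, 10.5]
eef_pos: [0.6198, -0.0596, 0.2131]
contact_force: [-4.3, 0.9, 10.6]
```

```bash
for i in 1 2 3; do python3 -m handwheel '[0,0.0015,0,0,0,0,0, 0,0.001,0,0,0,0,0]' | grep -E 'pos|force'; done
```

```text
eef_pos: [0.6198, -0.0596, 0.2127]
contact_force: [-5.0, 1.9, 11.5]
eef_pos: [0.6198, -0.0596, 0.2125]
contact_force: [-4.4, 1.3, 12.4]
eef_pos: [0.6198, -0.0596, 0.2124]
contact_force: [-5.4, 1.6, 12.8]
```

```bash
for i in 1 2 3; do python3 -m handwheel '[0,0.002,0,0,0,0,0, 0,0.002,0,0,0,0,0]' | grep -E 'pos|force'; done
```

```text
eef_pos: [0.6198, -0.0597, 0.2112]
contact_force: [-5.5, 1.8, 15.6]
eef_pos: [0.6198, -0.0597, 0.2104]
contact_force: [-6.5, 0.9, 16.5]
eef_pos: [0.6198, -0.0597, 0.2099]
contact_force: [-6.3, 1.7, 17.4]
```

The push has gone past 13 N to 17 N with hardly any travel, so the eyelet is home. I'll let the lever up slowly.

```bash
python3 -m handwheel '[0,-0.008,0,0,0,0,0, 0,-0.01,0,0,0,0,0, 0,-0.01,0,0,0,0,0, 0,-0.01,0,-0.001,0,0,0, 0,-0.01,0,-0.001,0,0,0, 0,-0.01,0,-0.002,0,0,0, 0,-0.01,0,-0.002,0,0,0, 0,-0.008,0,-0.002,0,0,0]'
python3 -m handwheel '[0,-0.006,0,-0.002,0,0,0, 0,-0.006,0,-0.002,0,0,0, 0,-0.01,0,0,0,0,0, 0,-0.02,0,0,0,0,0, 0,-0.03,0,0,0,0,0, 0,-0.03,0,0,0,0,0, 0,0,0,0,0,0,0, 0,0,0,0,0,0,0]'
python3 -m handwheel '[0,0,-0.035,0,0,0,0, 0,0,-0.035,0,0,0,0, 0,0,-0.035,0.02,0,0,0, 0,0,-0.035,0.02,0,0,0, 0,0,-0.03,0.02,0,0,0, 0,0,0,0.02,0,0,0, 0,0,0,0,0,0,0, 0,0,0,0,0,0,0]'
python3 -c "
from h import *
a=manip.grab_frame('scene')[185:275,225:355];
cv2.imwrite('pics/g.png',cv2.resize(a,None,fx=6,fy=6,interpolation=2)[:,:,::-1])"
```

```text
time: 12.53
eef_pos: [0.6187, -0.0472, 0.2896]
eef_rot: [1.372, 1.047, -1.335]
contact_force: [0.6, 3.0, 2.1]
finger_gap: 0.0004
time: 13.2
eef_pos: [0.6132, -0.041, 0.3937]
eef_rot: [1.366, 1.052, -1.347]
contact_force: [0.7, -0.1, -0.9]
finger_gap: 0.0003
time: 13.87
eef_pos: [0.4202, -0.0826, 0.3759]
eef_rot: [1.359, 1.068, -1.364]
contact_force: [0.2, 0.1, 1.1]
finger_gap: 0.0004
```

View pics/g.png

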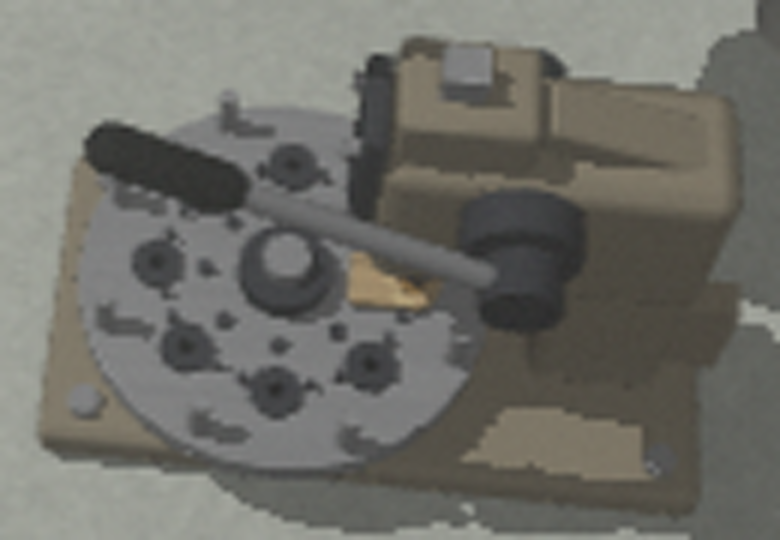

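The lever is back at its starting position in the picture, with the grip at (165,165). The fob is under the ram with the dial in its click, and the arm is clear.

```bash
python3 -c "
from plant import manip
print(manip.finish_job())"
```

```text
the job is handed in; nothing more can be done
None
```

I brought the fob's nest under the ram, pressed the eyelet home and let the lever back up, then handed the job in after about 14 s of the 67 s allowed. No verdict was reported.

- **Dial:** I turned it two clicks clockwise, seen from above, by pushing on its posts with the fingers shut. Then I took the hand off. The picture showed the nests back at their click positions and the force read about zero.
- **Lever:** I pressed it down in small steps. The push was 3–5 N free and 8–10.6 N while the eyelet went in. It then climbed to about 17 N with under 3 mm more travel at the grip, and I stopped there, below the 25 N limit. This was at a lever angle of about 0.43 rad.
- **Last checks:** The final picture shows the lever at its original top position, the fob under the ram in its click, and the arm clear of everything. I never moved near the jar, tape, screwdriver or tray, but I took no final picture of them.
- **Not seen directly:** That the eyelet is fully home rests on the force rise, because the head hides the eyelet from the cameras. The rise was less abrupt than a hard stop: about 7 N over that last travel.
- **Disagreement:** At the end of each push on the dial the fingers still felt 5–12 N, and after the first one a picture showed the dial about 8° short of its click. Both times it read zero and sat in its click once I backed off.

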